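# Find the full tin of label pins by its heft

## Robot

A 6-joint arm with a two-finger parallel gripper is mounted at the origin on the work surface. World frame = base frame: x ahead of the robot, y to its left, z up, the work surface at z = 0. Lengths are in m, angles in rad, forces in N, time in s.
With the tool pointing down it reaches from about 0.275 to 0.75 m from the base axis. Payload 10.2 kg.
Tool frame: the origin (TCP) lies at the very end of the fingers, on their centre line; the grasp point (between the pads) lies 19 mm behind it; z points along the fingers, y is the direction in which the jaws open and shut (so a half turn about z gives the same grasp; the last joint's range is limited). The gripper opens to 88 mm and grips with 3 to 60 N. Pads are 18 mm wide; open, the fingers measure 123 mm over their backs; the gripper's body (75 mm by 187 mm) begins 45 mm behind the grasp point.
Start: joints at [-1.41, 0.313, 1.498, -0, 1.331, -0.223], TCP at [0.197, -0.487, 0.239] pointing down, gripper open.
Joint ranges: [-2.94, 2.94], [-0.97, 2.17], [0.19, 2.56], [-1.23, 4.37], [0.02, 3.11], [-2.88, 2.88]. Speed limits (rad/s): [2.39, 2.39, 3.01, 3.14, 3.14, 3.14].

## Interface

Orientations are given as a rotation vector (axis times angle).
In Python, from cell import robot gives the robot as it stands.
- The arm moves only by the shell command python3 -m handwheel 'ROWS' [FORCE]. ROWS is JSON, a list of rows, each an object with "travel": the shift along the world's x, y, z as a fraction of full scale, a list of three; "turn": the turn about the world's z as a fraction of full scale; "fingers": the closure, from -1 (fully open) to 1 (shut). In form: [{"travel": [dx, dy, dz], "turn": turn, "fingers": fingers}, ...]. A call has 1 to 20 rows; each row shifts and turns the commanded pose from where the row before left it; what a row does not reach is not made up. Full scale, the value 1, is 0.04 m for a shift and pi/2 rad for a turn. A row lasts 1/12 s, in which the tool goes at most 41.7 mm and 7.16 degrees, less where a joint would pass 70% of its speed; a pose out of reach is approached as far as the arm can. A call with a number of a shift or a turn outside -1 to 1 is refused whole. A call with a gripper value outside its range is refused whole. The fingers move at their own pace and stop on an object; FORCE is the grip in N (left out, the last holds). Time passes only in rows, so rows that do not move let the fingers close. It gives the time, the measured TCP pose, the force and the opening at its end, in the units of the state.
- robot.sense(): the state, without advancing time (a new reading comes with each control period).
- robot.camera(name): name is "scene" or "top"; returns a dict with "image" (384x512x3 uint8, red, green, blue), "range_z" (384x512 float32, m along the optical axis (not along the pixel's ray), 0 where there is no reading), "K" (3x3 intrinsics, pixels), "R" (3x3) and "t" (3): a world point X has camera coordinates R X + t. Camera axes: x right, y down, z forward; pixel columns grow to the right and rows downward; lengths in m; the calibration is good to about 2 mm. A picture is of the moment at which its call begins.
- robot.sign_off(): hands the job in, once; it reports no verdict.
The state is a dict: "time": time; "joint_pos": joint angles; "joint_velocities": joint speeds; "tau": joint torques, N m; "ee_pos": TCP position; "orientation": TCP orientation; "wrist_force": force on the tool from outside, world axes, zero at the start; "moment": the same for the moment, N m; "grip_width": opening from 0.0 (shut) to 1.0 (fully open).
Only numpy, scipy, OpenCV 4.12 (cv2) and the standard library are available. Lean on these libraries where they do the work, as an engineer would, in place of code of your own. Each camera call takes 0.05 s, during which the arm holds its last target.

## Task

Heft the three identical closed teal tins of label pins to feel which is the heaviest. Set the two lighter ones down gently, upright, on the floor of the black plant tray, let go of them, and finish holding the heaviest in the gripper, upright and still, about 20 cm clear above the bench: do not put it down or let go of it. Never tip a tin over, and leave everything else on the bench where it is.

Things in the scene. Friction and masses are not known exactly. Their poses are not given: they have to be found in the camera images.
- tin_a: one of three identical closed round tins: teal, white paper band, teal lid with a small bare metal disc; 58 mm diameter (60 at the lid), 100 mm tall, rigid, upright on the bench. Origin: centre of its underside, z up its axis. One tin weighs 580 to 690 g, the other two 170 to 340 g each; which is which is drawn afresh each time: neither name nor place tells. The rigid pack inside can shift a few mm.
- tin_b: one of three identical closed round tins: teal, white paper band, teal lid with a small bare metal disc; 58 mm diameter (60 at the lid), 100 mm tall, rigid, upright on the bench. Origin: centre of its underside, z up its axis. One tin weighs 580 to 690 g, the other two 170 to 340 g each; which is which is drawn afresh each time: neither name nor place tells. The rigid pack inside can shift a few mm.
- tin_c: one of three identical closed round tins: teal, white paper band, teal lid with a small bare metal disc; 58 mm diameter (60 at the lid), 100 mm tall, rigid, upright on the bench. Origin: centre of its underside, z up its axis. One tin weighs 580 to 690 g, the other two 170 to 340 g each; which is which is drawn afresh each time: neither name nor place tells. The rigid pack inside can shift a few mm.
- tray: shallow open black plant tray fixed to the bench, 200 mm (its x) by 260 mm (its y) outside, walls 5 mm thick with a lip 12 mm wide along the two ends (y), rim 32 mm above the bench, inner floor 5 mm above the bench. Origin: centre of its underside; axes along its sides; it may be turned about the vertical. Both lighter tins fit side by side along its y, each 65 mm from the centre.
- clay_pot: small terracotta pot with a seedling, 60 mm across, about 100 mm tall, a bystander to leave alone; origin at the centre of its underside
- tape_roll: roll of brown tape lying flat, 84 mm across, 24 mm high, a bystander to leave alone; origin at the centre of its underside
- jar: glass jar with a cork stopper, 72 mm across, 103 mm tall, a bystander to leave alone; origin at the centre of its underside
Mind the look-alikes: they are no part of the job. Leave any blue or pink look-alike of the tin_c alone. What is shaped like the tin_b but pink or purple is not meant.

How it is judged:
On the way, in this order (a step that is already met when the one before it is completed fails the run):
1. one of the two lighter tins stands upright on the tray, released (((x of tin_a in the frame of tray between -0.075 and 0.075 m and y of tin_a in the frame of tray between -0.105 and 0.105 m and z of tin_a in the frame of tray below 0.012 m and angle between tin_a's own z axis and vertical below 0.1 rad and contact force between tin_a and tray between 0.8 and 4.5 N and contact force between tin_a and the fingers below 0.1 N and linear speed of tin_a below 0.03 m/s) or (x of tin_b in the frame of tray between -0.075 and 0.075 m and y of tin_b in the frame of tray between -0.105 and 0.105 m and z of tin_b in the frame of tray below 0.012 m and angle between tin_b's own z axis and vertical below 0.1 rad and contact force between tin_b and tray between 0.8 and 4.5 N and contact force between tin_b and the fingers below 0.1 N and linear speed of tin_b below 0.03 m/s) or (x of tin_c in the frame of tray between -0.075 and 0.075 m and y of tin_c in the frame of tray between -0.105 and 0.105 m and z of tin_c in the frame of tray below 0.012 m and angle between tin_c's own z axis and vertical below 0.1 rad and contact force between tin_c and tray between 0.8 and 4.5 N and contact force between tin_c and the fingers below 0.1 N and linear speed of tin_c below 0.03 m/s))), for 0.2 s.
2. both lighter tins (each pressing on the tray with under 4.5 N) stand upright on it, released ((((x of tin_b in the frame of tray between -0.075 and 0.075 m and y of tin_b in the frame of tray between -0.105 and 0.105 m and z of tin_b in the frame of tray below 0.012 m and angle between tin_b's own z axis and vertical below 0.1 rad and contact force between tin_b and tray between 0.8 and 4.5 N and contact force between tin_b and the fingers below 0.1 N and linear speed of tin_b below 0.03 m/s) and (x of tin_c in the frame of tray between -0.075 and 0.075 m and y of tin_c in the frame of tray between -0.105 and 0.105 m and z of tin_c in the frame of tray below 0.012 m and angle between tin_c's own z axis and vertical below 0.1 rad and contact force between tin_c and tray between 0.8 and 4.5 N and contact force between tin_c and the fingers below 0.1 N and linear speed of tin_c below 0.03 m/s)) or ((x of tin_a in the frame of tray between -0.075 and 0.075 m and y of tin_a in the frame of tray between -0.105 and 0.105 m and z of tin_a in the frame of tray below 0.012 m and angle between tin_a's own z axis and vertical below 0.1 rad and contact force between tin_a and tray between 0.8 and 4.5 N and contact force between tin_a and the fingers below 0.1 N and linear speed of tin_a below 0.03 m/s) and (x of tin_c in the frame of tray between -0.075 and 0.075 m and y of tin_c in the frame of tray between -0.105 and 0.105 m and z of tin_c in the frame of tray below 0.012 m and angle between tin_c's own z axis and vertical below 0.1 rad and contact force between tin_c and tray between 0.8 and 4.5 N and contact force between tin_c and the fingers below 0.1 N and linear speed of tin_c below 0.03 m/s)) or ((x of tin_a in the frame of tray between -0.075 and 0.075 m and y of tin_a in the frame of tray between -0.105 and 0.105 m and z of tin_a in the frame of tray below 0.012 m and angle between tin_a's own z axis and vertical below 0.1 rad and contact force between tin_a and tray between 0.8 and 4.5 N and contact force between tin_a and the fingers below 0.1 N and linear speed of tin_a below 0.03 m/s) and (x of tin_b in the frame of tray between -0.075 and 0.075 m and y of tin_b in the frame of tray between -0.105 and 0.105 m and z of tin_b in the frame of tray below 0.012 m and angle between tin_b's own z axis and vertical below 0.1 rad and contact force between tin_b and tray between 0.8 and 4.5 N and contact force between tin_b and the fingers below 0.1 N and linear speed of tin_b below 0.03 m/s)))), for 0.2 s.
At the end, for the whole second after the job is handed in: Heaviest tin gripped (over 1 N), underside over 12 cm above the bench, within 15 deg of upright, under 3 cm/s, touching nothing else; lighter tins released, at rest on the tray floor within 6 deg of upright, centres within 75 mm (its x) and 105 mm (its y) of the tray centre (((((x of tin_b in the frame of tray between -0.075 and 0.075 m and y of tin_b in the frame of tray between -0.105 and 0.105 m and z of tin_b in the frame of tray below 0.012 m and angle between tin_b's own z axis and vertical below 0.1 rad and contact force between tin_b and tray between 0.8 and 4.5 N and contact force between tin_b and the fingers below 0.1 N and linear speed of tin_b below 0.03 m/s) and (x of tin_c in the frame of tray between -0.075 and 0.075 m and y of tin_c in the frame of tray between -0.105 and 0.105 m and z of tin_c in the frame of tray below 0.012 m and angle between tin_c's own z axis and vertical below 0.1 rad and contact force between tin_c and tray between 0.8 and 4.5 N and contact force between tin_c and the fingers below 0.1 N and linear speed of tin_c below 0.03 m/s)) and (height (world z) of tin_a above 0.12 m and angle between tin_a's own z axis and vertical below 0.26 rad and contact force between tin_a and the fingers above 1 N and linear speed of tin_a below 0.03 m/s and contact force between tin_a and tin_b below 0.1 N and contact force between tin_a and tin_c below 0.1 N and contact force between tin_a and tray below 0.1 N and contact force between tin_a and clay_pot below 0.1 N and contact force between tin_a and tape_roll below 0.1 N and contact force between tin_a and jar below 0.1 N)) or (((x of tin_a in the frame of tray between -0.075 and 0.075 m and y of tin_a in the frame of tray between -0.105 and 0.105 m and z of tin_a in the frame of tray below 0.012 m and angle between tin_a's own z axis and vertical below 0.1 rad and contact force between tin_a and tray between 0.8 and 4.5 N and contact force between tin_a and the fingers below 0.1 N and linear speed of tin_a below 0.03 m/s) and (x of tin_c in the frame of tray between -0.075 and 0.075 m and y of tin_c in the frame of tray between -0.105 and 0.105 m and z of tin_c in the frame of tray below 0.012 m and angle between tin_c's own z axis and vertical below 0.1 rad and contact force between tin_c and tray between 0.8 and 4.5 N and contact force between tin_c and the fingers below 0.1 N and linear speed of tin_c below 0.03 m/s)) and (height (world z) of tin_b above 0.12 m and angle between tin_b's own z axis and vertical below 0.26 rad and contact force between tin_b and the fingers above 1 N and linear speed of tin_b below 0.03 m/s and contact force between tin_b and tin_a below 0.1 N and contact force between tin_b and tin_c below 0.1 N and contact force between tin_b and tray below 0.1 N and contact force between tin_b and clay_pot below 0.1 N and contact force between tin_b and tape_roll below 0.1 N and contact force between tin_b and jar below 0.1 N)) or (((x of tin_a in the frame of tray between -0.075 and 0.075 m and y of tin_a in the frame of tray between -0.105 and 0.105 m and z of tin_a in the frame of tray below 0.012 m and angle between tin_a's own z axis and vertical below 0.1 rad and contact force between tin_a and tray between 0.8 and 4.5 N and contact force between tin_a and the fingers below 0.1 N and linear speed of tin_a below 0.03 m/s) and (x of tin_b in the frame of tray between -0.075 and 0.075 m and y of tin_b in the frame of tray between -0.105 and 0.105 m and z of tin_b in the frame of tray below 0.012 m and angle between tin_b's own z axis and vertical below 0.1 rad and contact force between tin_b and tray between 0.8 and 4.5 N and contact force between tin_b and the fingers below 0.1 N and linear speed of tin_b below 0.03 m/s)) and (height (world z) of tin_c above 0.12 m and angle between tin_c's own z axis and vertical below 0.26 rad and contact force between tin_c and the fingers above 1 N and linear speed of tin_c below 0.03 m/s and contact force between tin_c and tin_a below 0.1 N and contact force between tin_c and tin_b below 0.1 N and contact force between tin_c and tray below 0.1 N and contact force between tin_c and clay_pot below 0.1 N and contact force between tin_c and tape_roll below 0.1 N and contact force between tin_c and jar below 0.1 N)))); the arm keeps its last pose, push and grip.
It fails at once if a tin is tipped by more than 35 degrees (angle between any of tin_a, tin_b, tin_c's own z axis and vertical above 0.61 rad).
It fails at once if a tin is dropped or banged on the tray (over 60 N) (contact force between any of tin_a, tin_b, tin_c and tray above 60 N).
It fails at once if a bystander is moved by more than 3 cm (distance of any of clay_pot, tape_roll, jar from where it was at the start of the episode above 0.03 m).
It also fails if it takes over 72 s, if anything falls off the work surface, if the arm or the gripper's body presses on something with over 40 N, if the wrist force passes 120 N, or if a joint passes its speed limit or range.

## Working session

There is one attempt and no reset: what is moved stays moved. The work goes in short steps, Python scripts to look and compute and a shell command to move; the robot and the scene stay as the last step left them, time stands still between calls to the robot, and variables do not carry over. Pictures are saved under pics/ and viewed, and the job is handed in when it is done.

```bash
ls; mkdir -p pics
python3 - <<'E'
from cell import robot
import cv2,numpy as np
for n in("scene","top"):
    c=robot.camera(n); cv2.imwrite(f"pics/{n}0.png",c["image"][:,:,::-1]); np.savez(f"{n}0.npz",**c)
    print(n,c["K"].tolist(),c["R"].round(3).tolist(),c["t"])
print(robot.sense())
E
```

```text
pics
scene [[449.48055443264155, 0.0, 255.04418043261091], [0.0, 449.48055443264155, 192.3217823105312], [0.0, 0.0, 1.0]] [[-0.573, 0.819, 0.004], [0.684, 0.482, -0.548], [-0.451, -0.311, -0.837]] [ 0.27491314 -0.3497747   1.3784534 ]
top [[461.96432326348605, 0.0, 255.13854092723176], [0.0, 461.96432326348605, 185.9996923806981], [0.0, 0.0, 1.0]] [[-0.005, -1.0, -0.001], [-0.996, 0.005, -0.093], [0.093, 0.001, -0.996]] [0.01636382 0.51596285 1.10682481]
{'time': 0.1, 'joint_pos': array([-1.41039518e+00,  3.13345526e-01,  1.49830326e+00, -2.92728642e-05,
        1.33100760e+00, -2.23355407e-01]), 'joint_velocities': array([-0.00038999, -0.0009461 , -0.00298465,  0.00040139, -0.00024932,
        0.00060125]), 'tau': array([ 2.12120234e-03, -4.02810788e+01, -2.52642828e+01,  6.94792997e-02,
        3.42430500e-02, -5.52393544e-05]), 'ee_pos': array([ 0.19653351, -0.48660485,  0.23826491]), 'orientation': array([-3.08289078e+00, -5.98919069e-01, -7.94571234e-06]), 'wrist_force': array([-0.25394109, -0.24761155,  0.12909103]), 'moment': array([-0.01168523,  0.03534674, -0.0135142 ]), 'grip_width': 0.9991361511493998}
```

View pics/scene0.png

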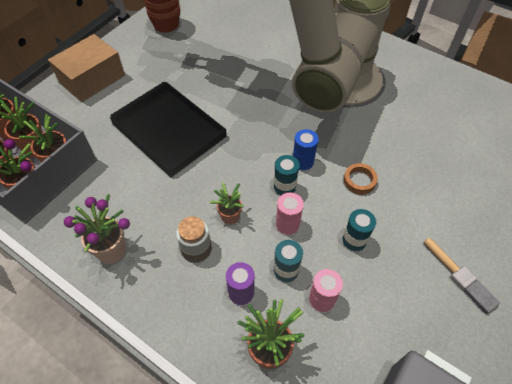

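View pics/top0.png

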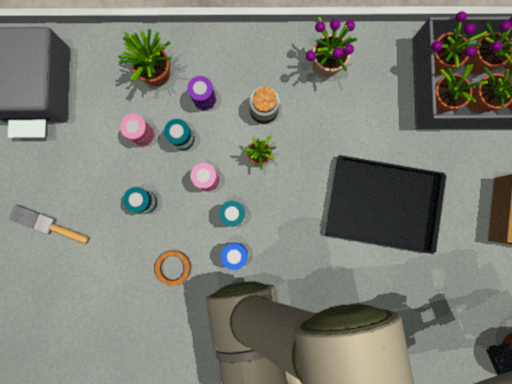

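The top view shows look-alike cylinders:
- Teal: (177,131), (137,200) and (231,213)
- Pink: (135,128) and (203,176)
- Purple: (201,90)
- Blue: (234,255)

The tray is near (386,203), the jar at (265,102), the pot at (259,150) and the tape at (172,267). I choose the three teal ones. Next I'll check them in a close crop and measure.

```bash
cat > h.py <<'E'
import numpy as np,cv2
def cloud(c):
    v,u=np.mgrid[0:384,0:512]; z=c["range_z"]; K=c["K"]
    p=np.stack([(u-K[0,2])*z/K[0,0],(v-K[1,2])*z/K[1,1],z],-1)
    return (p-c["t"])@c["R"]
def fitc(P):
    A=np.c_[2*P,np.ones(len(P))]; s=np.linalg.lstsq(A,(P**2).sum(1),rcond=None)[0]; return s[:2],np.sqrt(s[2]+s[:2]@s[:2])
E
python3 - <<'E'
from h import *
for n in("top","scene"):
    c=np.load(n+"0.npz"); W=cloud(c); z=W[...,2]; rz=c["range_z"]
    m=((z>.09)&(z<.115)&(rz>0)).astype(np.uint8)
    k,l,s,cen=cv2.connectedComponentsWithStats(m)
    for i in range(1,k):
        if s[i,4]<150 or s[i,4]>3000: continue
        P=W[l==i]; (a,b),r=cv2.minEnclosingCircle((P[:,:2]*1000).astype(np.float32))
        print(n,cen[i].round(),s[i,4],"mean",P.mean(0).round(4),"mec",np.round(a,1),round(r,1), c["image"][l==i].mean(0).round())
    m=((z>.02)&(z<.045)&(rz>0)).astype(np.uint8)
    dark=(c["image"].max(2)<60)
    if n=="top":
        t=((z>.025)&(z<.04)&dark); t[:, :320]=0;t[:,450:]=0;t[260:]=0;t[:150]=0
        P=W[t]; R=cv2.minAreaRect((P[:,:2]*1000).astype(np.float32)); print("tray",R,len(P))
        f=W[185:225,360:410]; print("floor z",np.median(f[...,2]))
c=np.load("top0.npz")["image"][:,:,::-1]
cv2.imwrite("pics/crop0.png",cv2.resize(c[60:290,100:300],None,fx=2.6,fy=2.6,interpolation=cv2.INTER_CUBIC))
E
```

```text
top [443.  87.] 631 mean [ 0.738  -0.4232  0.1026] mec 781.5 151.7 [43. 44. 44.]
top [482.  22.] 156 mean [ 0.8937 -0.5228  0.1037] mec 893.7 46.6 [40. 39. 40.]
top [46. 82.] 523 mean [0.7551 0.4983 0.1029] mec 781.4 115.1 [52. 53. 54.]
top [450.  51.] 610 mean [ 0.8254 -0.4458  0.0991] mec 831.5 42.8 [64. 45. 19.]
top [489.  53.] 551 mean [ 0.8199 -0.5374  0.0984] mec 830.1 42.1 [58. 35. 18.]
top [452.  92.] 756 mean [ 0.7259 -0.4449  0.0988] mec 732.5 43.6 [71. 47. 24.]
top [492.  92.] 650 mean [ 0.7254 -0.5396  0.0987] mec 732.4 43.3 [69. 45. 22.]
top [200.  88.] 521 mean [0.7397 0.1408 0.1005] mec 740.1 30.8 [151. 104. 174.]
top [265.  99.] 515 mean [ 0.712  -0.0092  0.1033] mec 713.2 29.5 [198. 144.  84.]
top [133. 126.] 538 mean [0.6501 0.295  0.1004] mec 650.9 30.4 [211. 157. 177.]
top [177. 131.] 534 mean [0.6383 0.1941 0.1005] mec 639.0 30.5 [ 74. 133. 137.]
top [204. 175.] 534 mean [0.5355 0.1318 0.1004] mec 535.6 29.9 [218. 171. 191.]
top [136. 199.] 551 mean [0.4808 0.2849 0.1002] mec 481.8 30.3 [ 75. 134. 138.]
top [232. 213.] 536 mean [0.4484 0.0671 0.1003] mec 448.4 29
[... 773 characters left out ...]
01  0.1027] mec 779.1 120.2 [53. 52. 52.]
scene [287. 166.] 447 mean [0.4485 0.0707 0.0995] mec 444.7 31.7 [ 81. 115. 119.]
scene [ 14. 173.] 454 mean [ 0.837  -0.4426  0.0986] mec 829.6 42.8 [59. 46. 32.]
scene [290. 204.] 510 mean [0.5353 0.1357 0.0995] mec 533.2 30.8 [209. 156. 171.]
scene [362. 221.] 550 mean [0.481  0.2886 0.0997] mec 478.7 31.4 [ 86. 120. 124.]
scene [192. 229.] 567 mean [ 0.7125 -0.0048  0.1019] mec 711.3 30.3 [189. 145. 106.]
scene [289. 253.] 616 mean [0.6383 0.1978 0.0995] mec 636.6 31.0 [ 98. 127. 130.]
scene [240. 276.] 657 mean [0.7395 0.1445 0.0997] mec 737.6 30.6 [154. 115. 169.]
scene [328. 283.] 681 mean [0.6502 0.2987 0.0998] mec 648.0 30.6 [213. 163. 178.]
```

View pics/crop0.png

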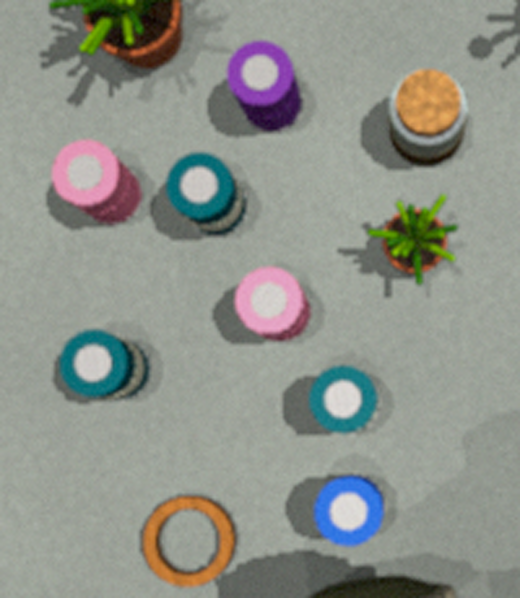

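The crop confirms that three teal tins with white bands are the targets. The lid centres are about T1 (0.639,0.196), T2 (0.481,0.287) and T3 (0.4485,0.069). The tray centre is (0.471,-0.303) with its y axis turned about 10° toward +x. The current jaw axis (-68°) clears every neighbour, so no turning is needed. I'll go above T3 first.

```bash
python3 -m handwheel '[{"travel":[0.2,0.4,0],"turn":0,"fingers":-1},{"travel":[0.35,0.77,0],"turn":0,"fingers":-1},{"travel":[0.35,0.77,0],"turn":0,"fingers":-1},{"travel":[0.35,0.77,0],"turn":0,"fingers":-1},{"travel":[0.35,0.77,0],"turn":0,"fingers":-1},{"travel":[0.35,0.77,0],"turn":0,"fingers":-1},{"travel":[0.35,0.77,0],"turn":0,"fingers":-1},{"travel":[0.35,0.77,0],"turn":0,"fingers":-1},{"travel":[0.35,0.77,0],"turn":0,"fingers":-1},{"travel":[0.35,0.77,0],"turn":0,"fingers":-1},{"travel":[0.35,0.77,0],"turn":0,"fingers":-1},{"travel":[0.35,0.77,0],"turn":0,"fingers":-1},{"travel":[0.35,0.77,0],"turn":0,"fingers":-1},{"travel":[0.35,0.77,0],"turn":0,"fingers":-1},{"travel":[0.35,0.77,0],"turn":0,"fingers":-1},{"travel":[0.35,0.77,0],"turn":0,"fingers":-1},{"travel":[0.35,0.77,0],"turn":0,"fingers":-1},{"travel":[0.35,0.77,0],"turn":0,"fingers":-1},{"travel":[0.15,0.4,0],"turn":0,"fingers":-1},{"travel":[0,0,0],"turn":0,"fingers":-1}]' 30
```

```text
time: 1.77
ee_pos: [0.4489, 0.0713, 0.2383]
orientation: [-3.082, -0.605, 0.001]
wrist_force: [-0.9, -0.4, -0.4]
grip_width: 1.001
```

```bash
python3 -m handwheel '[{"travel":[0,-0.05,-0.3],"turn":0,"fingers":-1},{"travel":[0,0,-0.5],"turn":0,"fingers":-1},{"travel":[0,0,-0.5],"turn":0,"fingers":-1},{"travel":[0,0,-0.5],"turn":0,"fingers":-1},{"travel":[0,0,-0.5],"turn":0,"fingers":-1},{"travel":[0,0,-0.5],"turn":0,"fingers":-1},{"travel":[0,0,-0.5],"turn":0,"fingers":-1},{"travel":[0,0,-0.5],"turn":0,"fingers":-1},{"travel":[0,0,-0.4],"turn":0,"fingers":-1},{"travel":[0,0,-0.3],"turn":0,"fingers":-1},{"travel":[0,0,-0.15],"turn":0,"fingers":-1},{"travel":[0,0,0],"turn":0,"fingers":-1}]' 30
python3 - <<'E'
from cell import robot
import cv2
for n in("scene","top"):
    cv2.imwrite(f"pics/{n}1.png",cv2.resize(robot.camera(n)["image"][100:300,150:400,::-1],None,fx=3,fy=3))
E
```

```text
time: 2.77
ee_pos: [0.4478, 0.0662, 0.0518]
orientation: [-3.084, -0.598, 0.004]
wrist_force: [0.1, 0.3, 0.4]
grip_width: 1.0
```

View pics/scene1.png

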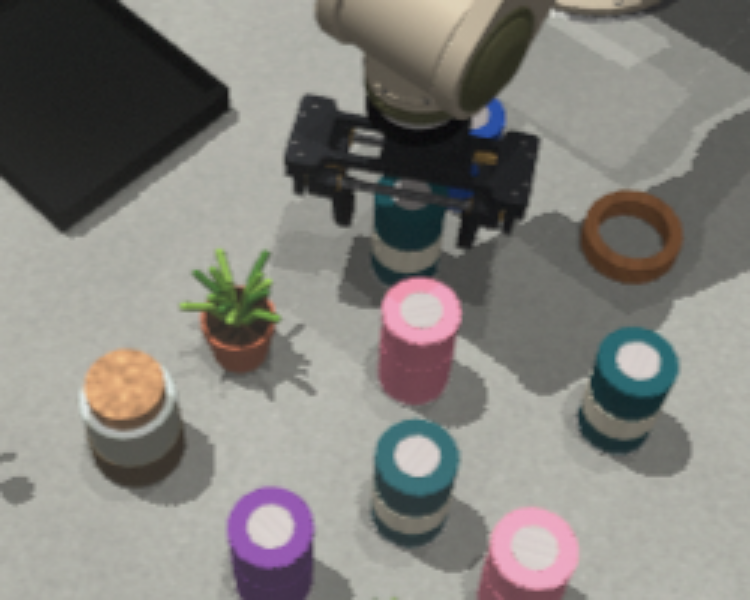

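The fingers straddle T3 (crop pixel 405,215) with no contact. I'll close, then lift slowly.

```bash
python3 -m handwheel '[{"travel":[0,0,0],"turn":0,"fingers":1},{"travel":[0,0,0],"turn":0,"fingers":1},{"travel":[0,0,0],"turn":0,"fingers":1},{"travel":[0,0,0],"turn":0,"fingers":1},{"travel":[0,0,0],"turn":0,"fingers":1},{"travel":[0,0,0],"turn":0,"fingers":1},{"travel":[0,0,0],"turn":0,"fingers":1},{"travel":[0,0,0],"turn":0,"fingers":1}]' 30
python3 -m handwheel '[{"travel":[0,0,0.1],"turn":0,"fingers":1},{"travel":[0,0,0.25],"turn":0,"fingers":1},{"travel":[0,0,0.4],"turn":0,"fingers":1},{"travel":[0,0,0.4],"turn":0,"fingers":1},{"travel":[0,0,0.25],"turn":0,"fingers":1},{"travel":[0,0,0.1],"turn":0,"fingers":1},{"travel":[0,0,0],"turn":0,"fingers":1},{"travel":[0,0,0],"turn":0,"fingers":1},{"travel":[0,0,0],"turn":0,"fingers":1}]' 30
python3 -m handwheel '[{"travel":[0,0,0],"turn":0,"fingers":1},{"travel":[0,0,0],"turn":0,"fingers":1}]' 30
```

```text
time: 3.53
ee_pos: [0.4485, 0.0672, 0.053]
orientation: [-3.083, -0.599, -0.0]
wrist_force: [-0.7, 4.5, 5.7]
grip_width: 0.645
time: 4.28
ee_pos: [0.448, 0.0668, 0.1118]
orientation: [-3.084, -0.599, 0.003]
wrist_force: [-0.5, 0.3, -6.1]
grip_width: 0.649
time: 4.45
ee_pos: [0.4483, 0.0668, 0.1122]
orientation: [-3.084, -0.599, 0.002]
wrist_force: [0.3, 0.5, -6.7]
grip_width: 0.65
```

About 6.5 N means T3 is the heavy one. I'll set it back at its spot gently and move the light ones.

```bash
python3 -m handwheel '[{"travel":[0,0,-0.15],"turn":0,"fingers":1},{"travel":[0,0,-0.3],"turn":0,"fingers":1},{"travel":[0,0,-0.35],"turn":0,"fingers":1},{"travel":[0,0,-0.3],"turn":0,"fingers":1},{"travel":[0,0,-0.2],"turn":0,"fingers":1},{"travel":[0,0,-0.1],"turn":0,"fingers":1},{"travel":[0,0,-0.06],"turn":0,"fingers":1},{"travel":[0,0,-0.04],"turn":0,"fingers":1},{"travel":[0,0,0],"turn":0,"fingers":1},{"travel":[0,0,0],"turn":0,"fingers":1}]' 30
```

```text
time: 5.28
ee_pos: [0.4489, 0.0668, 0.0531]
orientation: [3.084, 0.599, 0.002]
wrist_force: [0.7, -0.6, -7.0]
grip_width: 0.647
```

```bash
python3 -m handwheel '[{"travel":[0,0,-0.03],"turn":0,"fingers":1},{"travel":[0,0,0],"turn":0,"fingers":1},{"travel":[0,0,0],"turn":0,"fingers":1}]' 30
```

```text
time: 5.53
ee_pos: [0.4491, 0.0668, 0.0529]
orientation: [3.083, 0.599, 0.002]
wrist_force: [-4.8, 1.3, 10.8]
grip_width: 0.65
```

Contact with the bench. I'll open, raise, then go to T2 (0.481, 0.287).

```bash
python3 -m handwheel '[{"travel":[0,0,0],"turn":0,"fingers":-1},{"travel":[0,0,0],"turn":0,"fingers":-1},{"travel":[0,0,0],"turn":0,"fingers":-1},{"travel":[0,0,0],"turn":0,"fingers":-1},{"travel":[0,0,0],"turn":0,"fingers":-1},{"travel":[0,0,0.3],"turn":0,"fingers":-1},{"travel":[0,0,0.6],"turn":0,"fingers":-1},{"travel":[0,0,0.6],"turn":0,"fingers":-1},{"travel":[0,0,0.6],"turn":0,"fingers":-1},{"travel":[0,0,0.6],"turn":0,"fingers":-1},{"travel":[0.1,0.5,0],"turn":0,"fingers":-1},{"travel":[0.1,0.7,0],"turn":0,"fingers":-1},{"travel":[0.1,0.7,0],"turn":0,"fingers":-1},{"travel":[0.1,0.7,0],"turn":0,"fingers":-1},{"travel":[0.1,0.7,0],"turn":0,"fingers":-1},{"travel":[0.1,0.7,0],"turn":0,"fingers":-1},{"travel":[0.1,0.7,0],"turn":0,"fingers":-1},{"travel":[0.1,0.7,0],"turn":0,"fingers":-1},{"travel":[0,0.1,0],"turn":0,"fingers":-1},{"travel":[0,0,0],"turn":0,"fingers":-1}]' 30
```

```text
time: 7.2
ee_pos: [0.4803, 0.2878, 0.1591]
orientation: [3.083, 0.603, -0.001]
wrist_force: [0.3, -0.0, -1.8]
grip_width: 0.998
```

```bash
python3 -m handwheel '[{"travel":[0,0,-0.3],"turn":0,"fingers":-1},{"travel":[0,0,-0.5],"turn":0,"fingers":-1},{"travel":[0,0,-0.5],"turn":0,"fingers":-1},{"travel":[0,0,-0.5],"turn":0,"fingers":-1},{"travel":[0,0,-0.5],"turn":0,"fingers":-1},{"travel":[0,0,-0.25],"turn":0,"fingers":-1},{"travel":[0,0,-0.1],"turn":0,"fingers":-1},{"travel":[0,0,0],"turn":0,"fingers":-1},{"travel":[0,0,0],"turn":0,"fingers":1},{"travel":[0,0,0],"turn":0,"fingers":1},{"travel":[0,0,0],"turn":0,"fingers":1},{"travel":[0,0,0],"turn":0,"fingers":1},{"travel":[0,0,0],"turn":0,"fingers":1},{"travel":[0,0,0],"turn":0,"fingers":1},{"travel":[0,0,0],"turn":0,"fingers":1},{"travel":[0,0,0],"turn":0,"fingers":1}]' 30
python3 -m handwheel '[{"travel":[0,0,0.1],"turn":0,"fingers":1},{"travel":[0,0,0.3],"turn":0,"fingers":1},{"travel":[0,0,0.6],"turn":0,"fingers":1},{"travel":[0,0,0.6],"turn":0,"fingers":1},{"travel":[0,0,0.6],"turn":0,"fingers":1},{"travel":[0,0,0.6],"turn":0,"fingers":1},{"travel":[0,0,0.6],"turn":0,"fingers":1},{"travel":[0,0,0.4],"turn":0,"fingers":1},{"travel":[0,0,0.2],"turn":0,"fingers":1},{"travel":[0,0,0],"turn":0,"fingers":1},{"travel":[0,0,0],"turn":0,"fingers":1},{"travel":[0,0,0],"turn":0,"fingers":1}]' 30
```

```text
time: 8.53
ee_pos: [0.4807, 0.2869, 0.0539]
orientation: [-3.084, -0.599, -0.001]
wrist_force: [-0.4, 0.9, 2.1]
grip_width: 0.64
time: 9.53
ee_pos: [0.48, 0.2865, 0.212]
orientation: [3.084, 0.599, -0.004]
wrist_force: [-0.8, 0.0, -3.5]
grip_width: 0.643
```

T2 is about 3.5 N, so light. I'll carry it to the far tray slot (0.460,-0.367).

```bash
python3 -m handwheel '[{"travel":[0,-0.2,0],"turn":0,"fingers":1},{"travel":[0,-0.4,0],"turn":0,"fingers":1},{"travel":[0,-0.6,0],"turn":0,"fingers":1},{"travel":[-0.03,-0.75,0],"turn":0,"fingers":1},{"travel":[-0.03,-0.75,0],"turn":0,"fingers":1},{"travel":[-0.03,-0.75,0],"turn":0,"fingers":1},{"travel":[-0.03,-0.75,0],"turn":0,"fingers":1},{"travel":[-0.03,-0.75,0],"turn":0,"fingers":1},{"travel":[-0.03,-0.75,0],"turn":0,"fingers":1},{"travel":[-0.03,-0.75,0],"turn":0,"fingers":1},{"travel":[-0.03,-0.75,0],"turn":0,"fingers":1},{"travel":[-0.03,-0.75,0],"turn":0,"fingers":1},{"travel":[-0.03,-0.75,0],"turn":0,"fingers":1},{"travel":[-0.03,-0.75,0],"turn":0,"fingers":1},{"travel":[-0.03,-0.75,0],"turn":0,"fingers":1},{"travel":[-0.03,-0.75,0],"turn":0,"fingers":1},{"travel":[-0.03,-0.75,0],"turn":0,"fingers":1},{"travel":[-0.03,-0.75,0],"turn":0,"fingers":1},{"travel":[-0.03,-0.75,0],"turn":0,"fingers":1},{"travel":[-0.03,-0.75,0],"turn":0,"fingers":1}]' 30
python3 -m handwheel '[{"travel":[0,-0.75,0],"turn":0,"fingers":1},{"travel":[0,-0.65,0],"turn":0,"fingers":1},{"travel":[0,-0.5,0],"turn":0,"fingers":1},{"travel":[0,-0.3,0],"turn":0,"fingers":1},{"travel":[0,-0.2,0],"turn":0,"fingers":1},{"travel":[0,0,0],"turn":0,"fingers":1},{"travel":[0,0,0],"turn":0,"fingers":1},{"travel":[0,0,0],"turn":0,"fingers":1},{"travel":[0,0,0],"turn":0,"fingers":1}]' 30
python3 - <<'E'
from cell import robot
import cv2
for n in("scene",):
    cv2.imwrite(f"pics/{n}2.png",cv2.resize(robot.camera(n)["image"][:,:,::-1],None,fx=1.5,fy=1.5))
E
```

```text
time: 11.2
ee_pos: [0.4592, -0.2728, 0.2127]
orientation: [-3.083, -0.598, 0.002]
wrist_force: [0.6, -0.3, -2.4]
grip_width: 0.648
time: 11.95
ee_pos: [0.4604, -0.3663, 0.2137]
orientation: [-3.084, -0.601, -0.0]
wrist_force: [-0.1, -0.4, -2.5]
grip_width: 0.64
```

View pics/scene2.png

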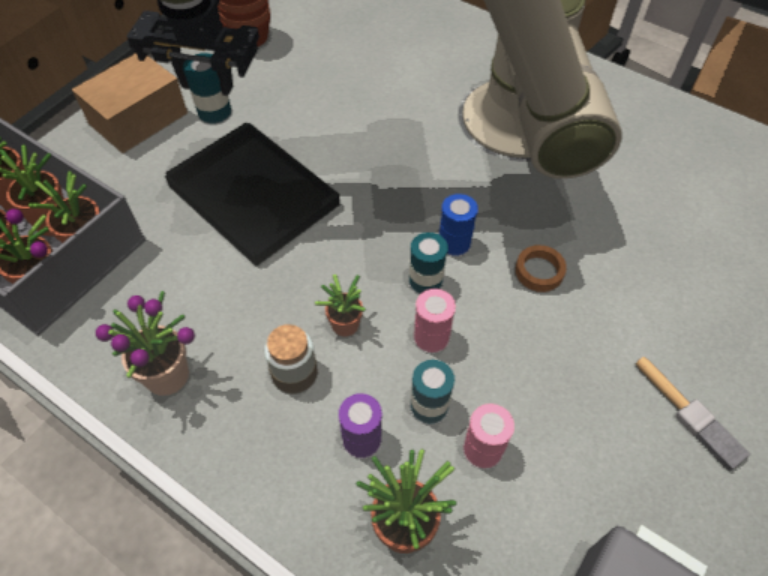

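T2 hangs upright above the tray at (205,85) in the picture. T3 stands at (428,265). Lowering now.

```bash
python3 -m handwheel '[{"travel":[0,0,-0.2],"turn":0,"fingers":1},{"travel":[0,0,-0.4],"turn":0,"fingers":1},{"travel":[0,0,-0.5],"turn":0,"fingers":1},{"travel":[0,0,-0.5],"turn":0,"fingers":1},{"travel":[0,0,-0.5],"turn":0,"fingers":1},{"travel":[0,0,-0.5],"turn":0,"fingers":1},{"travel":[0,0,-0.5],"turn":0,"fingers":1},{"travel":[0,0,-0.3],"turn":0,"fingers":1},{"travel":[0,0,-0.2],"turn":0,"fingers":1},{"travel":[0,0,-0.1],"turn":0,"fingers":1},{"travel":[0,0,0],"turn":0,"fingers":1},{"travel":[0,0,0],"turn":0,"fingers":1}]' 30
python3 -m handwheel '[{"travel":[0,0,-0.05],"turn":0,"fingers":1},{"travel":[0,0,0],"turn":0,"fingers":1},{"travel":[0,0,0],"turn":0,"fingers":1}]' 30
```

```text
time: 13.0
ee_pos: [0.4605, -0.3675, 0.0663]
orientation: [3.083, 0.599, 0.001]
wrist_force: [-0.7, -0.3, -1.8]
grip_width: 0.644
time: 13.25
ee_pos: [0.4603, -0.3673, 0.064]
orientation: [3.083, 0.599, 0.001]
wrist_force: [-0.8, 1.2, -2.5]
grip_width: 0.641
```

```bash
python3 -m handwheel '[{"travel":[0,0,-0.05],"turn":0,"fingers":1},{"travel":[0,0,0],"turn":0,"fingers":1},{"travel":[0,0,0],"turn":0,"fingers":1}]' 30
python3 -m handwheel '[{"travel":[0,0,-0.05],"turn":0,"fingers":1},{"travel":[0,0,0],"turn":0,"fingers":1},{"travel":[0,0,0],"turn":0,"fingers":1}]' 30
```

```text
time: 13.5
ee_pos: [0.4602, -0.3672, 0.0615]
orientation: [-3.084, -0.599, 0.0]
wrist_force: [-1.2, -0.5, -2.0]
grip_width: 0.644
time: 13.75
ee_pos: [0.4601, -0.3672, 0.0594]
orientation: [-3.084, -0.599, 0.0]
wrist_force: [0.1, -0.7, -2.1]
grip_width: 0.642
```

```bash
python3 -m handwheel '[{"travel":[0,0,-0.03],"turn":0,"fingers":1},{"travel":[0,0,0],"turn":0,"fingers":1},{"travel":[0,0,0],"turn":0,"fingers":1}]' 30
```

```text
time: 14.0
ee_pos: [0.4603, -0.3673, 0.0588]
orientation: [3.084, 0.599, 0.0]
wrist_force: [-1.5, 2.3, 4.4]
grip_width: 0.643
```

Touchdown. I'll open and rise.

```bash
python3 -m handwheel '[{"travel":[0,0,0],"turn":0,"fingers":-1},{"travel":[0,0,0],"turn":0,"fingers":-1},{"travel":[0,0,0],"turn":0,"fingers":-1},{"travel":[0,0,0],"turn":0,"fingers":-1},{"travel":[0,0,0],"turn":0,"fingers":-1},{"travel":[0,0,0],"turn":0,"fingers":-1},{"travel":[0,0,0.3],"turn":0,"fingers":-1},{"travel":[0,0,0.5],"turn":0,"fingers":-1},{"travel":[0,0,0.6],"turn":0,"fingers":-1},{"travel":[0,0,0.6],"turn":0,"fingers":-1},{"travel":[0,0,0.6],"turn":0,"fingers":-1},{"travel":[0,0,0.6],"turn":0,"fingers":-1},{"travel":[0,0,0],"turn":0,"fingers":-1}]' 30
python3 - <<'E'
from cell import robot
import cv2
for n in("scene",):
    cv2.imwrite(f"pics/{n}3.png",cv2.resize(robot.camera(n)["image"][20:220,50:300,::-1],None,fx=3,fy=3))
E
```

```text
time: 15.08
ee_pos: [0.4613, -0.3685, 0.1922]
orientation: [3.076, 0.598, 0.007]
wrist_force: [-0.6, -0.1, 0.3]
grip_width: 0.997
```

View pics/scene3.png

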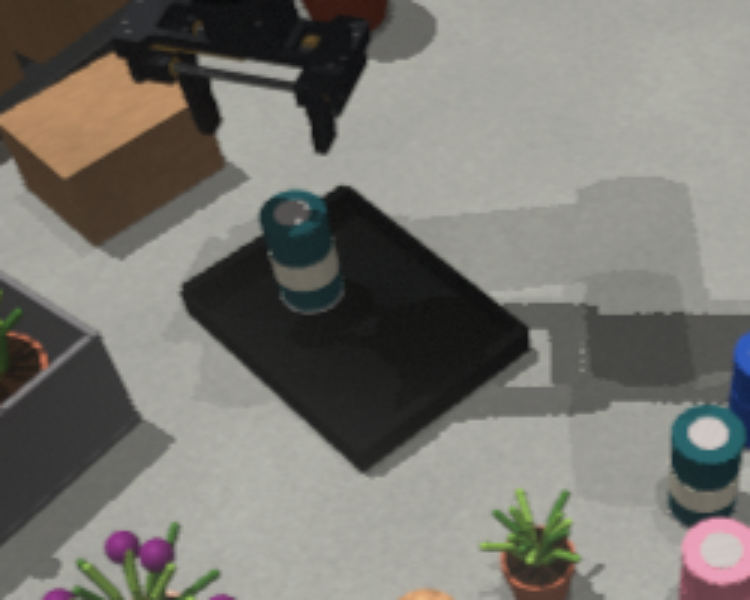

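T2 stands upright on the tray floor, released (crop 305,255). On to T1 at (0.639,0.196).

```bash
python3 -m handwheel '[{"travel":[0.1,0.3,0],"turn":0,"fingers":-1},{"travel":[0.2,0.6,0],"turn":0,"fingers":-1},{"travel":[0.25,0.77,0],"turn":0,"fingers":-1},{"travel":[0.25,0.77,0],"turn":0,"fingers":-1},{"travel":[0.25,0.77,0],"turn":0,"fingers":-1},{"travel":[0.25,0.77,0],"turn":0,"fingers":-1},{"travel":[0.25,0.77,0],"turn":0,"fingers":-1},{"travel":[0.25,0.77,0],"turn":0,"fingers":-1},{"travel":[0.25,0.77,0],"turn":0,"fingers":-1},{"travel":[0.25,0.77,0],"turn":0,"fingers":-1},{"travel":[0.25,0.77,0],"turn":0,"fingers":-1},{"travel":[0.25,0.77,0],"turn":0,"fingers":-1},{"travel":[0.25,0.77,0],"turn":0,"fingers":-1},{"travel":[0.25,0.77,0],"turn":0,"fingers":-1},{"travel":[0.25,0.77,0],"turn":0,"fingers":-1},{"travel":[0.25,0.77,0],"turn":0,"fingers":-1},{"travel":[0.25,0.77,0],"turn":0,"fingers":-1},{"travel":[0.25,0.77,0],"turn":0,"fingers":-1},{"travel":[0.15,0.6,0],"turn":0,"fingers":-1},{"travel":[0,0.3,0],"turn":0,"fingers":-1}]' 30
python3 -m handwheel '[{"travel":[0,0,0],"turn":0,"fingers":-1},{"travel":[0,0,0],"turn":0,"fingers":-1}]' 30
```

```text
time: 16.8
ee_pos: [0.6374, 0.2011, 0.1845]
orientation: [-3.082, -0.603, 0.004]
wrist_force: [-0.5, -0.0, 0.5]
grip_width: 1.002
time: 16.97
ee_pos: [0.6375, 0.1974, 0.1856]
orientation: [3.084, 0.6, -0.003]
wrist_force: [-0.0, -0.8, -0.0]
grip_width: 0.998
```

```bash
python3 -m handwheel '[{"travel":[0.02,-0.03,-0.2],"turn":0,"fingers":-1},{"travel":[0,0,-0.5],"turn":0,"fingers":-1},{"travel":[0,0,-0.5],"turn":0,"fingers":-1},{"travel":[0,0,-0.5],"turn":0,"fingers":-1},{"travel":[0,0,-0.5],"turn":0,"fingers":-1},{"travel":[0,0,-0.5],"turn":0,"fingers":-1},{"travel":[0,0,-0.4],"turn":0,"fingers":-1},{"travel":[0,0,-0.2],"turn":0,"fingers":-1},{"travel":[0,0,0],"turn":0,"fingers":-1},{"travel":[0,0,0],"turn":0,"fingers":-1}]' 30
python3 -m handwheel '[{"travel":[0,0,0],"turn":0,"fingers":1},{"travel":[0,0,0],"turn":0,"fingers":1},{"travel":[0,0,0],"turn":0,"fingers":1},{"travel":[0,0,0],"turn":0,"fingers":1},{"travel":[0,0,0],"turn":0,"fingers":1},{"travel":[0,0,0],"turn":0,"fingers":1},{"travel":[0,0,0],"turn":0,"fingers":1},{"travel":[0,0,0],"turn":0,"fingers":1}]' 30
```

```text
time: 17.8
ee_pos: [0.6391, 0.1956, 0.0547]
orientation: [3.084, 0.598, 0.0]
wrist_force: [-0.1, 0.2, -0.0]
grip_width: 0.999
time: 18.47
ee_pos: [0.6391, 0.1965, 0.0547]
orientation: [-3.084, -0.599, -0.001]
wrist_force: [-0.9, 0.3, 3.6]
grip_width: 0.651
```

```bash
python3 -m handwheel '[{"travel":[0,0,0.1],"turn":0,"fingers":1},{"travel":[0,0,0.3],"turn":0,"fingers":1},{"travel":[0,0,0.6],"turn":0,"fingers":1},{"travel":[0,0,0.6],"turn":0,"fingers":1},{"travel":[0,0,0.6],"turn":0,"fingers":1},{"travel":[0,0,0.6],"turn":0,"fingers":1},{"travel":[0,0,0.6],"turn":0,"fingers":1},{"travel":[0,0,0.4],"turn":0,"fingers":1},{"travel":[0,0,0.2],"turn":0,"fingers":1},{"travel":[0,0,0],"turn":0,"fingers":1},{"travel":[0,0,0],"turn":0,"fingers":1},{"travel":[0,0,0],"turn":0,"fingers":1}]' 30
```

```text
time: 19.47
ee_pos: [0.6385, 0.1963, 0.2127]
orientation: [-3.084, -0.599, 0.004]
wrist_force: [-0.6, 0.4, -2.2]
grip_width: 0.653
```

T1 is about 2.2 N, so light. I'll carry it to the near slot (0.482,-0.239).

```bash
python3 -m handwheel '[{"travel":[-0.07,-0.2,0],"turn":0,"fingers":1},{"travel":[-0.14,-0.4,0],"turn":0,"fingers":1},{"travel":[-0.22,-0.6,0],"turn":0,"fingers":1},{"travel":[-0.25,-0.7,0],"turn":0,"fingers":1},{"travel":[-0.25,-0.7,0],"turn":0,"fingers":1},{"travel":[-0.25,-0.7,0],"turn":0,"fingers":1},{"travel":[-0.25,-0.7,0],"turn":0,"fingers":1},{"travel":[-0.25,-0.7,0],"turn":0,"fingers":1},{"travel":[-0.25,-0.7,0],"turn":0,"fingers":1},{"travel":[-0.25,-0.7,0],"turn":0,"fingers":1},{"travel":[-0.25,-0.7,0],"turn":0,"fingers":1},{"travel":[-0.25,-0.7,0],"turn":0,"fingers":1},{"travel":[-0.25,-0.7,0],"turn":0,"fingers":1},{"travel":[-0.25,-0.7,0],"turn":0,"fingers":1},{"travel":[-0.25,-0.7,0],"turn":0,"fingers":1},{"travel":[-0.22,-0.6,0],"turn":0,"fingers":1},{"travel":[-0.15,-0.4,0],"turn":0,"fingers":1},{"travel":[-0.11,-0.28,0],"turn":0,"fingers":1},{"travel":[0,0,0],"turn":0,"fingers":1},{"travel":[0,0,0],"turn":0,"fingers":1}]' 30
python3 -m handwheel '[{"travel":[0,0,0],"turn":0,"fingers":1},{"travel":[0,0,0],"turn":0,"fingers":1}]' 30
python3 - <<'E'
from cell import robot
import cv2
cv2.imwrite(f"pics/scene4.png",cv2.resize(robot.camera("scene")["image"][20:220,50:300,::-1],None,fx=3,fy=3))
E
```

```text
time: 21.13
ee_pos: [0.4823, -0.2386, 0.214]
orientation: [-3.083, -0.598, 0.0]
wrist_force: [0.6, -0.6, -2.9]
grip_width: 0.649
time: 21.3
ee_pos: [0.4829, -0.2378, 0.2143]
orientation: [-3.083, -0.601, -0.0]
wrist_force: [0.4, -0.1, -2.1]
grip_width: 0.654
```

View pics/scene4.png

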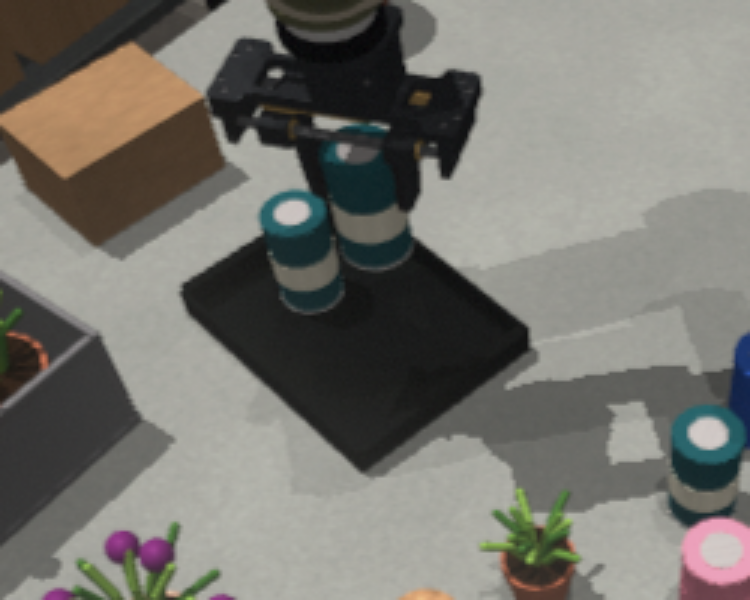

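T1 hangs upright, clear of T2. Lowering.

```bash
python3 -m handwheel '[{"travel":[0,0,-0.2],"turn":0,"fingers":1},{"travel":[0,0,-0.4],"turn":0,"fingers":1},{"travel":[0,0,-0.5],"turn":0,"fingers":1},{"travel":[0,0,-0.5],"turn":0,"fingers":1},{"travel":[0,0,-0.5],"turn":0,"fingers":1},{"travel":[0,0,-0.5],"turn":0,"fingers":1},{"travel":[0,0,-0.5],"turn":0,"fingers":1},{"travel":[0,0,-0.3],"turn":0,"fingers":1},{"travel":[0,0,-0.2],"turn":0,"fingers":1},{"travel":[0,0,-0.1],"turn":0,"fingers":1},{"travel":[0,0,-0.05],"turn":0,"fingers":1},{"travel":[0,0,0],"turn":0,"fingers":1},{"travel":[0,0,0],"turn":0,"fingers":1}]' 30
python3 -m handwheel '[{"travel":[0,0,-0.05],"turn":0,"fingers":1},{"travel":[0,0,0],"turn":0,"fingers":1},{"travel":[0,0,0],"turn":0,"fingers":1}]' 30
```

```text
time: 22.43
ee_pos: [0.4829, -0.239, 0.0649]
orientation: [3.083, 0.599, 0.001]
wrist_force: [-0.7, -0.2, -1.1]
grip_width: 0.65
time: 22.68
ee_pos: [0.4826, -0.2389, 0.0625]
orientation: [3.084, 0.599, 0.0]
wrist_force: [-0.2, -0.6, -2.0]
grip_width: 0.647
```

```bash
python3 -m handwheel '[{"travel":[0,0,-0.04],"turn":0,"fingers":1},{"travel":[0,0,0],"turn":0,"fingers":1},{"travel":[0,0,0],"turn":0,"fingers":1}]' 30
```

```text
time: 22.93
ee_pos: [0.4825, -0.2388, 0.0607]
orientation: [-3.084, -0.599, 0.0]
wrist_force: [0.3, -0.3, -2.0]
grip_width: 0.649
```

```bash
python3 -m handwheel '[{"travel":[0,0,-0.03],"turn":0,"fingers":1},{"travel":[0,0,0],"turn":0,"fingers":1},{"travel":[0,0,0],"turn":0,"fingers":1}]' 30
```

```text
time: 23.18
ee_pos: [0.4827, -0.2389, 0.0597]
orientation: [3.084, 0.599, 0.0]
wrist_force: [-0.9, -0.4, 0.0]
grip_width: 0.649
```

The floor now bears the weight. Opening and rising.

```bash
python3 -m handwheel '[{"travel":[0,0,0],"turn":0,"fingers":-1},{"travel":[0,0,0],"turn":0,"fingers":-1},{"travel":[0,0,0],"turn":0,"fingers":-1},{"travel":[0,0,0],"turn":0,"fingers":-1},{"travel":[0,0,0],"turn":0,"fingers":-1},{"travel":[0,0,0],"turn":0,"fingers":-1},{"travel":[0,0,0.3],"turn":0,"fingers":-1},{"travel":[0,0,0.5],"turn":0,"fingers":-1},{"travel":[0,0,0.6],"turn":0,"fingers":-1},{"travel":[0,0,0.6],"turn":0,"fingers":-1},{"travel":[0,0,0.6],"turn":0,"fingers":-1},{"travel":[0,0,0.6],"turn":0,"fingers":-1},{"travel":[0,0,0],"turn":0,"fingers":-1}]' 30
python3 - <<'E'
from cell import robot
from h import *
c=robot.camera("scene")
cv2.imwrite(f"pics/scene5.png",cv2.resize(c["image"][20:220,50:350,::-1],None,fx=2.6,fy=2.6))
for n in("top","scene"):
    c=robot.camera(n)
    W=cloud(c); z=W[...,2]
    k,l,s,cen=cv2.connectedComponentsWithStats(((z>.09)&(z<.115)).astype(np.uint8))
    for i in range(1,k):
        if 150<s[i,4]<800:
            P=W[l==i]; im=c["image"][l==i].mean(0)
            if im[2]>100 and im[1]>im[0]: print(n,cen[i].round(),P.mean(0).round(4),im.round(),s[i,4])
E
```

```text
time: 24.27
ee_pos: [0.484, -0.2398, 0.1921]
orientation: [3.078, 0.598, 0.008]
wrist_force: [0.6, 0.1, 1.0]
grip_width: 1.001
top [233. 212.] [0.4491 0.0649 0.1004] [ 84. 137. 141.] 535
top [234. 256.] [0.3515 0.0621 0.1001] [ 58.  85. 133.] 554
scene [306. 139.] [0.3521 0.0662 0.0997] [ 57.  75. 119.] 398
scene [286. 166.] [0.4492 0.0685 0.0995] [ 80. 114. 118.] 441
```

View pics/scene5.png

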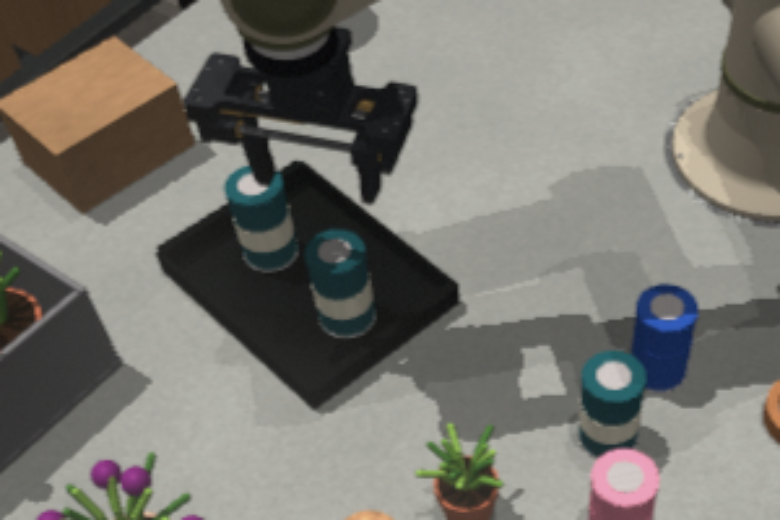

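Both light tins stand upright on the tray at crop (263,220) and (341,285). T3 is at (0.449,0.067). Back to it.

```bash
python3 -m handwheel '[{"travel":[-0.05,0.3,0],"turn":0,"fingers":-1},{"travel":[-0.07,0.6,0],"turn":0,"fingers":-1},{"travel":[-0.08,0.7,0],"turn":0,"fingers":-1},{"travel":[-0.08,0.7,0],"turn":0,"fingers":-1},{"travel":[-0.08,0.7,0],"turn":0,"fingers":-1},{"travel":[-0.08,0.7,0],"turn":0,"fingers":-1},{"travel":[-0.08,0.7,0],"turn":0,"fingers":-1},{"travel":[-0.08,0.7,0],"turn":0,"fingers":-1},{"travel":[-0.08,0.7,0],"turn":0,"fingers":-1},{"travel":[-0.08,0.7,0],"turn":0,"fingers":-1},{"travel":[-0.07,0.6,0],"turn":0,"fingers":-1},{"travel":[-0.05,0.4,0],"turn":0,"fingers":-1},{"travel":[0,0.17,0],"turn":0,"fingers":-1},{"travel":[0,0,0],"turn":0,"fingers":-1},{"travel":[0,0,0],"turn":0,"fingers":-1}]' 30
```

```text
time: 25.67
ee_pos: [0.4471, 0.0678, 0.1871]
orientation: [-3.084, -0.6, 0.001]
wrist_force: [-0.0, -0.3, 0.4]
grip_width: 1.0
```

Down .134, grip, and raise by about 0.2 m.

```bash
python3 -m handwheel '[{"travel":[0.04,-0.02,-0.2],"turn":0,"fingers":-1},{"travel":[0,0,-0.5],"turn":0,"fingers":-1},{"travel":[0,0,-0.5],"turn":0,"fingers":-1},{"travel":[0,0,-0.5],"turn":0,"fingers":-1},{"travel":[0,0,-0.5],"turn":0,"fingers":-1},{"travel":[0,0,-0.5],"turn":0,"fingers":-1},{"travel":[0,0,-0.4],"turn":0,"fingers":-1},{"travel":[0,0,-0.25],"turn":0,"fingers":-1},{"travel":[0,0,0],"turn":0,"fingers":-1},{"travel":[0,0,0],"turn":0,"fingers":-1},{"travel":[0,0,0],"turn":0,"fingers":1},{"travel":[0,0,0],"turn":0,"fingers":1},{"travel":[0,0,0],"turn":0,"fingers":1},{"travel":[0,0,0],"turn":0,"fingers":1},{"travel":[0,0,0],"turn":0,"fingers":1},{"travel":[0,0,0],"turn":0,"fingers":1},{"travel":[0,0,0],"turn":0,"fingers":1},{"travel":[0,0,0],"turn":0,"fingers":1}]' 35
```

```text
time: 27.17
ee_pos: [0.4492, 0.0671, 0.0538]
orientation: [3.084, 0.599, 0.001]
wrist_force: [-1.4, -2.2, 5.0]
grip_width: 0.652
```

```bash
python3 -m handwheel '[{"travel":[0,0,0.1],"turn":0,"fingers":1},{"travel":[0,0,0.3],"turn":0,"fingers":1},{"travel":[0,0,0.5],"turn":0,"fingers":1},{"travel":[0,0,0.5],"turn":0,"fingers":1},{"travel":[0,0,0.5],"turn":0,"fingers":1},{"travel":[0,0,0.5],"turn":0,"fingers":1},{"travel":[0,0,0.5],"turn":0,"fingers":1},{"travel":[0,0,0.5],"turn":0,"fingers":1},{"travel":[0,0,0.5],"turn":0,"fingers":1},{"travel":[0,0,0.5],"turn":0,"fingers":1},{"travel":[0,0,0.3],"turn":0,"fingers":1},{"travel":[0,0,0.2],"turn":0,"fingers":1},{"travel":[0,0,0.1],"turn":0,"fingers":1},{"travel":[0,0,0],"turn":0,"fingers":1},{"travel":[0,0,0],"turn":0,"fingers":1},{"travel":[0,0,0],"turn":0,"fingers":1},{"travel":[0,0,0],"turn":0,"fingers":1},{"travel":[0,0,0],"turn":0,"fingers":1}]' 35
python3 - <<'E'
from cell import robot
from h import *
import time
c=robot.camera("scene")
cv2.imwrite(f"pics/scene6.png",cv2.resize(c["image"][:,:,::-1],None,fx=1.5,fy=1.5))
for n in("top","scene"):
    c=robot.camera(n)
    W=cloud(c); z=W[...,2]
    k,l,s,cen=cv2.connectedComponentsWithStats(((z>.09)&(z<.115)).astype(np.uint8))
    for i in range(1,k):
        if 150<s[i,4]<800:
            P=W[l==i]; print(n,cen[i].round(),P.mean(0).round(4),c["image"][l==i].mean(0).round(),s[i,4])
s=robot.sense(); print(s["wrist_force"],s["ee_pos"],s["joint_velocities"].round(3))
E
```

```text
time: 28.67
ee_pos: [0.4488, 0.0672, 0.253]
orientation: [-3.084, -0.599, 0.002]
wrist_force: [-0.5, -0.2, -5.7]
grip_width: 0.651
top [443.  87.] [ 0.7383 -0.4244  0.1026] [40. 41. 42.] 630
top [483.  22.] [ 0.8937 -0.523   0.1036] [38. 37. 38.] 156
top [47. 82.] [0.7552 0.4981 0.1026] [49. 50. 51.] 524
top [450.  51.] [ 0.8255 -0.446   0.099 ] [60. 42. 18.] 613
top [489.  53.] [ 0.82   -0.5373  0.0983] [54. 33. 16.] 551
top [452.  92.] [ 0.7261 -0.445   0.0989] [67. 44. 22.] 753
top [492.  92.] [ 0.7255 -0.5395  0.0985] [66. 42. 20.] 655
top [200.  88.] [0.7396 0.1408 0.1005] [144.  98. 165.] 523
top [265.  99.] [ 0.7122 -0.009   0.1033] [188. 137.  79.] 509
top [133. 126.] [0.6501 0.295  0.1003] [203. 149. 168.] 538
top [367. 197.] [ 0.4824 -0.2395  0.1052] [ 73. 130. 135.] 557
top [424. 206.] [ 0.4602 -0.3668  0.105 ] [ 66. 123. 127.] 582
top [232. 253.] [0.3586 0.0665 0.1003] [ 89. 112. 156.] 341
scene [162.   5.] [ 0.1507 -0.5877  0.1021] [69. 38. 28.] 234
scene [84. 56.] [ 0.4488 -0.624   0.0913] [183. 140. 102.] 574
scene [349.  65.] [0.052  0.0236 0.1022] [80. 75. 66.] 313
s
[... 168 characters left out ...]
] [ 78. 109. 112.] 393
scene [ 18. 131.] [ 0.745  -0.5424  0.098 ] [67. 50. 32.] 349
scene [309. 140.] [0.3498 0.072  0.0994] [ 78.  97. 144.] 299
scene [ 48. 145.] [ 0.7318 -0.4443  0.0982] [68. 52. 38.] 530
scene [ 44. 169.] [ 0.7869 -0.39    0.1026] [55. 54. 54.] 783
scene [ 14. 173.] [ 0.8369 -0.4428  0.0983] [61. 47. 34.] 453
scene [290. 204.] [0.5354 0.1357 0.0996] [212. 156. 171.] 512
scene [192. 229.] [ 0.7123 -0.0051  0.102 ] [196. 150. 111.] 558
scene [240. 276.] [0.7396 0.1446 0.0997] [159. 119. 174.] 663
scene [328. 283.] [0.6501 0.2986 0.0997] [219. 170. 185.] 678
[-0.23133483  0.01078837 -7.09266534] [0.44891151 0.06719333 0.2533331 ] [ 0.002 -0.002 -0.002  0.003  0.001  0.002]
```

View pics/scene6.png

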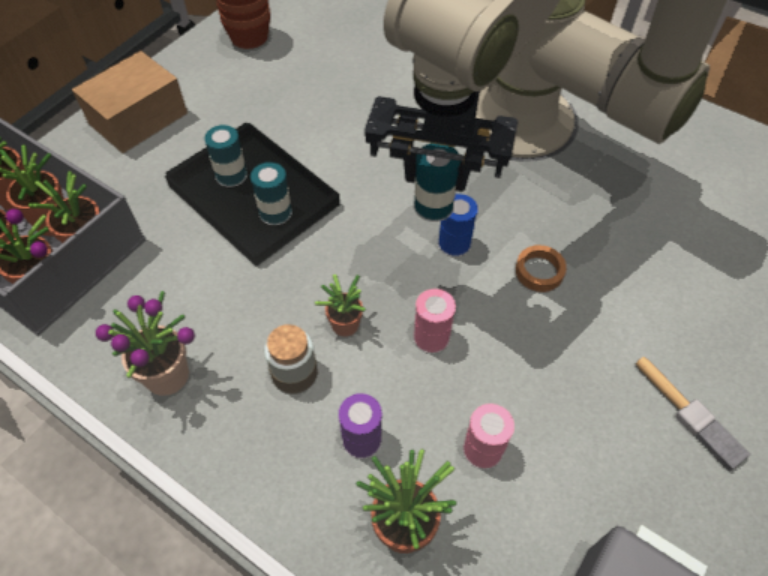

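The light tins stand on the tray at (222,155) and (271,193). T3 is held upright at (436,180) with its underside at about 0.20 m. The bystanders are unmoved and the arm is still, so I'm handing in.

Run:
```python
from cell import robot
print(robot.sign_off())
```

```text
the job is handed in; nothing more can be done
None
```

The two lighter tins are standing released in the black tray, and the arm is holding the heaviest one. I handed the job in at about 29 s; it reports no verdict.

- **Hefting:** the tin that started at (0.449, 0.067) weighed about 6.5 N. The other two weighed about 2.5 N and 2.1 N. Single readings scattered by up to about 1 N, which is well below the gap. I first set the heavy tin back down gently on its own spot while I moved the other two.
- **Tray:** in the last top view the light tins' lids were at (0.482, -0.240) and (0.460, -0.367), both 0.105 m high. That puts them upright on the tray floor, close to the intended spots 65 mm either side of the tray centre.
- **Heaviest tin:** it is gripped at 35 N and looks upright in the picture. Its underside is about 0.20 m above the bench, the wrist reads about -6 to -7 N, and the joints are at rest.
- **Bystanders:** the jar measured within 1 mm of its starting position. The clay pot and tape roll I checked only by eye in the pictures, where they look unmoved.
- **Disagreements:** the two cameras differed by about 4 mm in y for the positions, so I used the average where I grasped. No check failed.

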